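Dry-fit the left and right cheeks of a desk shelf

ROBOT

A 7-joint arm with a two-finger parallel gripper is mounted at the origin on the work surface. World frame = base frame: x ahead of the robot, y to its left, z up, the work surface at z = 0. Lengths are in m, angles in rad, forces in N, time in s.
With the tool pointing down it reaches from about 0.425 to 0.925 m from the base axis. Payload 6.8 kg.
Tool frame: the origin (TCP) lies on the centre line of the jaws, within the pads' length; the fingertips stand 8 mm ahead of it and the grasp point (between the pads) lies 11 mm behind it (r.finger_overhang is the distance from the TCP to the fingertips, in m); x points along the fingers, z is the direction in which the jaws open and shut, and the axes are right-handed (so a half turn about x gives the same grasp; the last joint's range is limited). The gripper opens to 85 mm and grips with 20 to 120 N. Pads are 22 mm wide; open, the fingers measure 114 mm over their backs; the gripper's body (76 mm by 85 mm) begins 54 mm behind the grasp point. The pads swing forward as they close: fully open they stand 13 mm farther back than shut.
Start: joints at [1.03, 0.477, 0.022, 1.555, -0.011, 1.109, -0.083], TCP at [0.283, -0.613, 0.214] pointing down, gripper open.
Joint ranges: [-2.96, 2.96], [-0.34, 2.1], [-1.41, 1.46], [0.24, 2.44], [-1.37, 4.51], [0.17, 1.92], [-2.96, 2.96]. Speed limits (rad/s): [2.39, 2.39, 3.14, 3.14, 3.14, 3.14, 3.14].

INTERFACE

Orientations are given as a rotation vector (axis times angle).
In Python, from bench import r gives the robot as it stands. The module is installed in compiled form; this text tells all that it offers.
- The arm moves only by the tool play_rows, never from a script. Its argument "plan" is a list of rows, each a list of 5 numbers: the opening, from -1 (shut) to 1 (fully open), then the shift along the world's x, y, z in m, then the turn about the world's z in rad. A call has 1 to 10 rows; each row is the pose to reach, as a shift and turn from the pose commanded when the call began; what a row does not reach only later rows make up. A row lasts 1/10 s, in which the tool goes at most 50 mm and 8.59 degrees, less where a joint would pass 70% of its speed; a pose out of reach is approached as far as the arm can. A call with a gripper value outside its range is refused whole. The fingers move at their own pace and stop on an object; "force" is the grip in N (left out, the last holds). Time passes only in rows, so rows that repeat a pose let the fingers close. It gives the time, the measured TCP pose, the force and the opening at its end, in the units of the state.
- r.get_obs(): the state, without advancing time (a new reading comes with each control period).
- r.grab_frame(name): name is "scene" or "top" or "wrist"; returns a dict with "pixels" (420x560x3 uint8, blue, green, red), "z_map" (420x560 float32, m along the optical axis (not along the pixel's ray), 0 where there is no reading), "vfov" (degrees; the focal length in pixels is half the picture's height over the tangent of half this angle, whatever the lens; pixels are square), "cx", "cy" (the principal point, pixels), "R" (3x3) and "t" (3): a world point X has camera coordinates R X + t; the wrist camera has in their place "tool_from_camera" (4x4, takes a point from camera to tool coordinates, whose origin is the TCP and whose axes are the tool frame's). Camera axes: x right, y down, z forward; pixel columns grow to the right and rows downward; lengths in m; the calibration is good to about 2 mm. A picture is of the moment at which its call begins: read the wrist's pose just before it.
- r.hand_in(): hands the job in, once; it reports no verdict.
Trained networks look in a picture, given as the dict that the camera call returned (one of the last four; its "shot" number tells which), for a name from the list of things; names that differ only in an ending like _2 or _b are one class to them, and where a whole thing is asked for, a point or a joint stands for the part that bears it (a point fixed in the world has none). Each returns a list of dicts, best first, with "conf" (0 to 1); they miss things now and then, are a little off and sometimes report something else, mostly with a low value. They report only what shows in the picture. A call takes as long as a camera call.
- r.outline_of(picture, label): "mask" (420x560 bool, what is visible of it) and "bbox" ([left, top, right, bottom] as shares, 0 to 1, of the picture: columns of its width, rows of its height, round what is visible of it).
- r.pinpoint(picture, label): "position" ([column, row] as shares, 0 to 1, of the picture: columns of its width, rows of its height: a listed point, or the origin of a listed thing).
The state is a dict: "clock": time; "joints": joint angles; "qvel": joint speeds; "tau": joint torques, N m; "tcp_pos": TCP position; "orientation": TCP orientation; "contact_force": force on the tool from outside, world axes, zero at the start; "moment": the same for the moment, N m; "grip_width": finger opening in m.
Only numpy, scipy, OpenCV 4.12 (cv2) and the standard library are available. Lean on these libraries where they do the work, as an engineer would, in place of code of your own. Each camera call takes 0.05 s, during which the arm holds its last target.

TASK

The two sawn plywood cheeks of a small desk shelf, a left-hand and a right-hand one, are standing in the dowel drying rack. Dry-fit both in the base board: lower each, without dropping it, into its own groove so that the shelf runners face each other on the inside and the low toes are at the front, where the base's lip is. Leave both upright, fully down in their grooves and flush with the base's front and back edges, and do not disturb the glue bottle, the shelf board, the sanding block or the try square.

Things in the scene. Friction and masses are not known exactly. Their poses are not given: they have to be found in the camera images.
- left_cheek_mid (a point): Left-hand cheek: a loose upright plywood panel, 130 mm long, 15 mm thick, 130 mm tall at the back, about 160 g. Point: its centre (mid-length, mid-thickness, 65 mm above its foot). Axes: x along the panel from the low toe (-x end) to the tall back (+x end), y across the thickness (left), z up. The foot is flat, its two long arrises eased by 2 mm. Its shelf runner is on the -y face.
- left_cheek_grip (a point): Where to grip the left-hand cheek, across its 15 mm: mid-thickness, 30 mm towards the back from its centre and 20 mm under the top edge. The top edge is flat from x = 0 to +55 mm of the cheek's centre and falls in an S-curve to a toe 45 mm high (x = -50 to -65 mm). The faces here are bare and parallel from the top down to the runner, 54 mm below the top.
- left_cheek_runner (a point): Centre of the shelf runner glued to the left-hand cheek: a strip 90 mm long, 14 mm high and 12 mm proud of the cheek's -y face only, 62 to 76 mm above the foot.
- left_cheek_toe (a point): The left-hand cheek's front bottom corner: mid-thickness, underside of the foot, at the toe end (65 mm in -x and 65 mm below left_cheek_mid).
- right_cheek_mid (a point): Right-hand cheek: the mirror image of the left-hand one, same sizes and axes, centre given in the same way, but with the shelf runner on its +y face.
- right_cheek_grip (a point): Where to grip the right-hand cheek: as for the left-hand one.
- right_cheek_runner (a point): Centre of the same strip glued to the right-hand cheek, on its +y face only.
- right_cheek_toe (a point): The right-hand cheek's front bottom corner: mid-thickness, underside of the foot, at the toe end (65 mm in -x and 65 mm below right_cheek_mid).
- base: Base board: a loose wooden board on the bench, 130 mm front to back (x), 180 mm wide (y), 30 mm thick, about 0.5 kg. A lip strip 12 mm thick stands 20 mm above it along its front (-x) edge, between the grooves. Two through grooves, 17 mm wide, 14 mm deep, mouths eased by 1.5 mm, run front to back. Axes: x from the lip to the back, y to its left, z up. Origin: centre of its underside.
- left_groove (a point): Centre of the floor of the left-hand groove (left as seen from the lip side), mid-way front to back, 16 mm above the bench, 65 mm to +y of the base's middle. Axes as the base. It takes the left-hand cheek, whose foot is as long as the groove, with its runner towards the other groove.
- right_groove (a point): The centre of the right-hand groove's floor, 130 mm in -y from left_groove; otherwise the same. Takes the right-hand cheek.
- rack: Drying rack, fixed: a dark wooden board 150 x 190 x 18 mm with two bays 110 mm apart along its y, each of four light dowels 10 mm thick, 45 mm high, in two pairs with a 21 mm gap for a panel. The cheeks stand on the board between the dowels, toes towards its -x, in either order, and lift straight out. Origin: centre of its underside.
- shelf_board: Bystander: a loose flat plywood board 100 x 113 x 9 mm lying on the bench; origin at the centre of its underside.
- glue: Bystander: a loose white glue bottle 58 mm thick and 165 mm tall, standing; origin at the centre of its underside.
- sanding_block: Bystander: a loose cork sanding block 110 x 66 x 34 mm; origin at the centre of its underside.
- try_square: Bystander: a loose try square lying flat, wooden stock 110 x 26 x 18 mm along its x, steel blade reaching 163 mm to its +y; origin under the stock's centre.

How it is judged:
At the end, for the whole second after the job is handed in: Each cheek stands in its own groove (left in left, right in right, toe at the lip side, runners inwards): flush front and back within 7 mm, foot on the groove's floor within 3 mm, upright within 0.07 rad, released and at rest; bystanders within 30 mm of where they were (x of left_cheek_mid in the frame of left_groove between -0.007 and 0.007 m and y of left_cheek_mid in the frame of left_groove between -0.006 and 0.006 m and z of left_cheek_mid in the frame of left_groove between 0.062 and 0.068 m and x of left_cheek_toe in the frame of left_groove between -0.072 and -0.058 m and y of left_cheek_toe in the frame of left_groove between -0.004 and 0.004 m and z of left_cheek_toe in the frame of left_groove between -0.003 and 0.003 m and angle between each of left_cheek_mid, right_cheek_mid's own z axis and vertical below 0.07 rad and linear speed of each of left_cheek, right_cheek, base below 0.02 m/s and contact force between the fingers and left_cheek below 0.05 N and x of right_cheek_mid in the frame of right_groove between -0.007 and 0.007 m and y of right_cheek_mid in the frame of right_groove between -0.006 and 0.006 m and z of right_cheek_mid in the frame of right_groove between 0.062 and 0.068 m and x of right_cheek_toe in the frame of right_groove between -0.072 and -0.058 m and y of right_cheek_toe in the frame of right_groove between -0.004 and 0.004 m and z of right_cheek_toe in the frame of right_groove between -0.003 and 0.003 m and contact force between the fingers and right_cheek below 0.05 N); the robot touches nothing.
It fails at once if the glue bottle, shelf board, sanding block or try square is moved by more than 30 mm (distance of any of glue, shelf_board, sanding_block, try_square from where it was at the start of the episode above 0.03 m).
It fails at once if the left-hand cheek is dropped: it falls freely by more than about 20 mm (contact force between left_cheek and anything else below 0.01 N and linear speed of left_cheek above 0.6 m/s).
It fails at once if the right-hand cheek is dropped: it falls freely by more than about 20 mm (contact force between right_cheek and anything else below 0.01 N and linear speed of right_cheek above 0.6 m/s).
It also fails if it takes over 72 s, if anything falls off the work surface, if the arm or the gripper's body presses on something with over 40 N, if the wrist force passes 120 N, or if a joint passes its speed limit or range.

## Working session

There is one attempt and no reset: what is moved stays moved. The work goes in short steps, Python scripts to look and compute and a tool call to move; the robot and the scene stay as the last step left them, time stands still between calls to the robot, and variables do not carry over. Pictures are saved under pics/ and viewed, and the job is handed in when it is done.

Besides the shell and the picture viewer there is one more tool, called after ">>>" as name(argument=value, ...), one argument or row to a line, values as JSON. play_rows: Moves the arm, as the interface text tells. Its arguments: {"type":"object","properties":{"plan":{"type":"array","items":{"type":"array","items":{"type":"number"}}},"force":{"type":"number"}},"required":["plan"]}

```bash
mkdir -p pics
cat > h.py <<'E'
import numpy as np, cv2
from bench import r
def K(p):
    f=p["pixels"].shape[0]/2/np.tan(np.radians(p["vfov"])/2); return f,p["cx"],p["cy"]
def world(p):
    f,cx,cy=K(p); z=p["z_map"]; v,u=np.mgrid[0:z.shape[0],0:z.shape[1]]
    c=np.stack([(u-cx)/f*z,(v-cy)/f*z,z],-1)
    w=(c-np.array(p["t"]))@np.array(p["R"])
    w[z==0]=np.nan; return w
E
python3 - <<'E'
from h import *
print(r.get_obs())
for n in ("top","scene"):
    p=r.grab_frame(n); cv2.imwrite(f"pics/{n}0.png",p["pixels"]); print(n,p["vfov"],p["cx"],p["cy"],p["R"],p["t"])
    np.savez(f"{n}0.npz",**{k:v for k,v in p.items()})
    W=world(p)
    for l in ["left_cheek","right_cheek","left_cheek_mid","left_cheek_grip","right_cheek_grip","left_cheek_runner","right_cheek_runner","left_cheek_toe","right_cheek_toe","left_groove","right_groove","base","rack","shelf_board","glue","sanding_block","try_square"]:
        try:
            for q in r.pinpoint(p,l)[:2]:
                c,ro=q["position"]; u,v=int(c*560),int(ro*420); print(l,round(q["conf"],2),u,v,W[min(v,419),min(u,559)].round(3))
        except Exception as e: print(l,e)
E
```

```text
{'clock': 0.0, 'joints': array([ 1.02988987,  0.47779024,  0.02232926,  1.55641848, -0.01151692,
        1.10927307, -0.08306286]), 'qvel': array([-0.00185853, -0.00214391, -0.00103916, -0.00012702,  0.00058683,
       -0.00104207,  0.00072457]), 'tau': array([ 5.70151201e-05, -5.96451473e+01,  1.60804119e+00, -2.81203669e+01,
        1.24868556e-02,  9.18611535e-03,  9.07763592e-06]), 'tcp_pos': array([ 0.28285503, -0.61221821,  0.21254605]), 'orientation': array([ 0.88561674,  1.38500722, -0.88421344]), 'contact_force': array([-0.05283171,  0.03536871,  0.43775452]), 'moment': array([0.00528896, 0.04010203, 0.05006005]), 'grip_width': 0.08538982439629678}
top 44.660139451372174 278.78147078610294 218.68608597331897 [[ 0.00228095 -0.9995066   0.03132644]
 [-0.98244022 -0.00808421 -0.18640243]
 [ 0.18656371 -0.03035118 -0.98197392]] [-0.02887947  0.60804141  1.05721587]
left_cheek it knows: base, glue, left_cheek_grip, left_cheek_mid, left_cheek_runner, left_cheek_toe, left_groove, rack, right_cheek_grip, right_cheek_mid, right_cheek_runner, right_cheek_toe, right_groove, sandi
right
[... 2335 characters left out ...]
_toe 0.91 337 164 [0.471 0.227 0.066]
right_cheek_toe 0.75 339 159 [0.496 0.221 0.109]
left_groove 0.76 217 199 [ 0.484 -0.144  0.017]
right_groove 0.6 173 213 [ 0.507 -0.275  0.015]
right_groove 0.37 343 161 [0.544 0.213 0.144]
base 0.81 196 209 [ 0.518 -0.209  0.026]
base 0.47 301 162 [0.479 0.111 0.105]
rack 0.7 321 186 [0.504 0.169 0.018]
rack 0.43 340 248 [0.737 0.153 0.008]
shelf_board 0.66 340 251 [0.742 0.152 0.001]
shelf_board 0.21 298 161 [0.461 0.107 0.094]
glue 0.94 276 277 [ 0.814 -0.044  0.044]
sanding_block 0.78 265 194 [ 0.506 -0.004  0.027]
sanding_block 0.58 319 186 [0.5   0.164 0.015]
try_square 0.76 201 274 [ 0.742 -0.226  0.019]
try_square 0.7 297 162 [0.466 0.102 0.096]
```

```bash
python3 -c "
import cv2
for n in ('top','scene'):
    i=cv2.imread(f'pics/{n}0.png'); 
    j=i[200:360,100:460] if n=='top' else i[110:300,110:400]
    cv2.imwrite(f'pics/{n}0c.png',cv2.resize(j,None,fx=2.2,fy=2.2,interpolation=cv2.INTER_CUBIC))
"
```

```text
(no output)
```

View pics/top0.png

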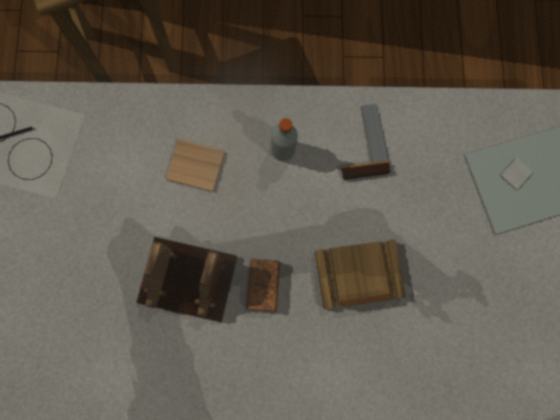

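View pics/top0c.png

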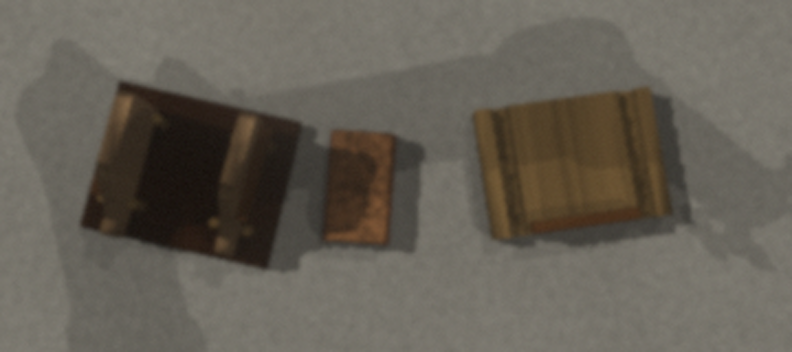

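View pics/scene0c.png

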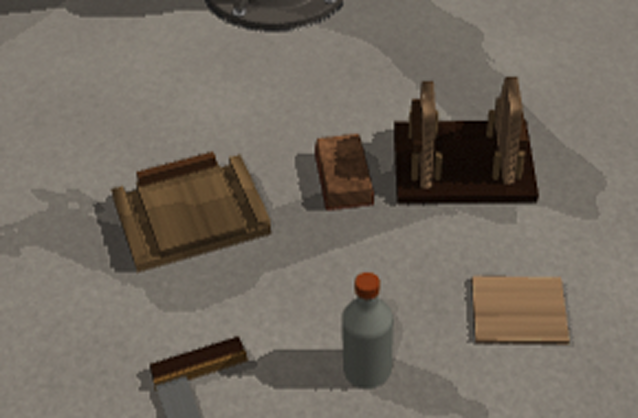

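The top view shows the rack on the left (150–235, 240–320), with both panels' tall backs pointing up in the picture. The base is at (315–405, 240–305), with its red-brown lip on the near side. Next I'll measure these with the depth maps.

Run:
```python
from h import *
W=[]
for n in ("top","scene"):
    p=dict(np.load(n+"0.npz")); w=world(p); W.append(w)
    pts=w.reshape(-1,3); pts=pts[~np.isnan(pts[:,0])]
    z0=pts[np.abs(pts[:,2])<.012]; print(n,'bench z',np.median(z0[:,2]))
    def rect(sel,nm):
        a=pts[sel]; 
        R=cv2.minAreaRect((a[:,:2]*1000).astype(np.float32)); print(n,nm,len(a),np.round(R[0],1),np.round(R[1],1),R[2],'z',np.median(a[:,2]))
    x,y,z=pts.T
    base=(x>.38)&(x<.62)&(y>-.33)&(y<-.08)
    rect(base&(z>.022)&(z<.038),'base top'); rect(base&(z>.042),'lip')
    rack=(x>.36)&(x<.62)&(y>.06)&(y<.31)
    rect(rack&(z>.010)&(z<.026),'rack');
    for lo,hi in((.08,.17),):
      for nm,s in(('yhi',y>.17),('ylo',y<.17)):
        rect(rack&(z>.14)&s,nm+' top'); rect(rack&(z>.075)&(z<.1)&s,nm+' runner z'); rect(rack&(z>.11)&(z<.135)&s,nm+' mid')
# height map combine, rack area
rack=W[0]; 
allp=np.vstack([w.reshape(-1,3) for w in W]); allp=allp[~np.isnan(allp[:,0])]
H=np.zeros((260,260));
for X,Y,Z in sorted(allp.tolist(),key=lambda a:a[2]):
    i=int((.62-X)*1000); j=int((.31-Y)*1000)
    if 0<=i<260 and 0<=j<260: H[max(i-1,0):i+1,max(j-1,0):j+1]=max(Z,0)
im=cv2.applyColorMap((np.clip(H/.16,0,1)*255).astype(np.uint8),cv2.COLORMAP_JET)
cv2.imwrite("pics/hm.png",cv2.resize(im,None,fx=2.2,fy=2.2,interpolation=0))
```

```text
top bench z 0.00025060572769239754
top base top 3703 [ 493.4 -206.1] [130.1 181.8] 8.050220489501953 z 0.02997038650871477
top lip 281 [ 434.8 -213.7] [ 12. 107.] 8.107787132263184 z 0.05002895105146079
top rack 3735 [480.7 175.8] [190.1 150.3] 77.49461364746094 z 0.017928140888863145
top yhi top 324 [507.9 226.7] [16.4 75.6] 77.19269561767578 z 0.14731683625598443
top yhi runner z 187 [495.5 235.8] [ 27.6 104.2] 77.19625854492188 z 0.08908197983169588
top yhi mid 162 [499.4 222.1] [15.5 89.8] 67.63774108886719 z 0.12276223457552254
top ylo top 312 [489.9 117.1] [15.4 75.9] 76.14862823486328 z 0.14762396164238012
top ylo runner z 346 [471.9 109. ] [ 26.5 104.9] 67.38436889648438 z 0.09349952482007423
top ylo mid 109 [483.7 118.4] [15.2 90.8] 75.85240936279297 z 0.12176217220407598
scene bench z -0.0013165716140701206
scene base top 1718 [ 495.3 -206.6] [137.4 180.8] 8.244561195373535 z 0.028403715175525715
scene lip 149 [ 437.9 -214.9] [ 17.6 105.9] 9.364542007446289 z 0.04733166531566404
scene rack 1552 [483.1 174.3] [191.  158.4] 76.6156234741211 z 0.016524962811921368
scene yhi top 97 [512.4 224.6] [15.3 75.7] 76.87277221679688 z 0.14627316605930957
scene yhi runner z 107 [501.2 233.4] [ 28.  100.7] 77.2474365234375 z 0.09019849974305554
scene yhi mid 68 [505.5 225.4] [14.8 93.9] 77.83155059814453 z 0.12186464640940173
scene ylo top 95 [493.3 115.7] [14.3 72.9] 74.52210235595703 z 0.14633768506685668
scene ylo runner z 141 [481.5 105.2] [23.2 98.3] 85.44691467285156 z 0.09176387602104817
scene ylo mid 54 [492.2 115.2] [14.6 88.8] 76.81407928466797 z 0.12293942514885965
```

View pics/hm.png

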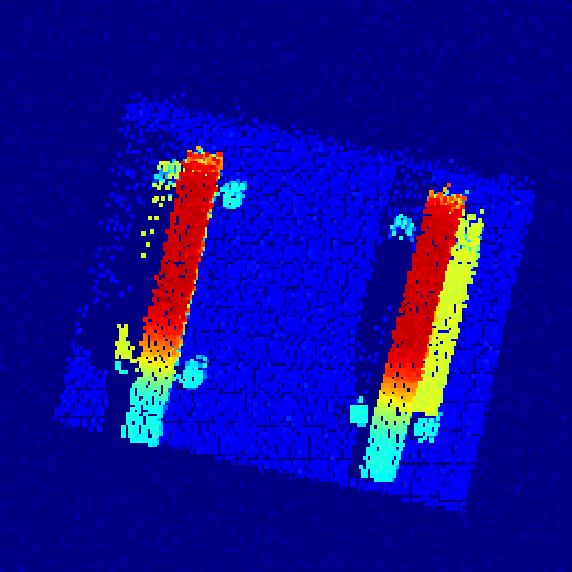

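```bash
cat >> h.py <<'E'
from scipy.spatial.transform import Rotation as Ro
def tool():
    o=r.get_obs(); return np.array(o["tcp_pos"]),Ro.from_rotvec(o["orientation"]).as_matrix(),o
def jaw_yaw():
    _,M,_=tool(); return np.arctan2(M[1,2],M[0,2])
def wristpic(name):
    t,M,o=tool(); p=r.grab_frame("wrist"); cv2.imwrite("pics/"+name,p["pixels"])
    f,cx,cy=K(p); z=p["z_map"]; v,u=np.mgrid[0:z.shape[0],0:z.shape[1]]
    c=np.stack([(u-cx)/f*z,(v-cy)/f*z,z],-1); T=np.array(p["tool_from_camera"])
    tl=c@T[:3,:3].T+T[:3,3]; w=tl@M.T+t; w[z==0]=np.nan; tl[z==0]=np.nan
    return p,w,tl
E
python3 - <<'E'
from h import *
t,M,o=tool(); print(M.round(3),'jaw yaw',jaw_yaw())
for n in ("top","scene"):
    p=dict(np.load(n+"0.npz")); w=world(p).reshape(-1,3); w=w[~np.isnan(w[:,0])]
    yaw=np.radians(-12.6); c=np.array([481.3,175.5])/1000
    d=w[:,:2]-c; X=d@[np.cos(yaw),np.sin(yaw)]; Y=d@[-np.sin(yaw),np.cos(yaw)]; Z=w[:,2]
    print(n)
    for nm,y0 in(('L',-55),('R',55)):
        s=(abs(Y*1000-y0)<20)&(abs(X)<.09)
        top=s&(Z>.1455); print(nm,'flat top X',np.percentile(X[top],[1,50,99]).round(4),'Y',np.percentile(Y[top],[2,50,98]).round(4))
        a=np.polyfit(X[top],Y[top],1)[0]; print('  yaw resid',a)
        toe=s&(Z>.055)&(Z<.068)&(X<-.02)&(abs(Y*1000-y0)<9); print('  toe X',np.percentile(X[toe],[1,50,99]).round(4),toe.sum())
        al=s&(Z>.055)&(abs(Y*1000-y0)<9); print('  all X',np.percentile(X[al],[.5,99.5]).round(4))
    bc=np.array([.4937,-.2062]); by=np.radians(8.05); d=w[:,:2]-bc; X=d@[np.cos(by),np.sin(by)]; Y=d@[-np.sin(by),np.cos(by)]
    s=(abs(X)<.09)&(abs(Y)<.12)&(Z>.024); print('base X',np.percentile(X[s],[.5,99.5]).round(4),'Y',np.percentile(Y[s],[.5,99.5]).round(4))
    for sg in(1,-1):
        g=(abs(X)<.06)&(abs(Y*1000-65*sg)<14)&(Z<.021)&(Z>.01); print(' groove Y',np.percentile(Y[g],[3,50,97]).round(4),g.sum())
E
```

```text
[[ 0.     0.908  0.419]
 [-0.     0.419 -0.908]
 [-1.     0.     0.   ]] jaw yaw -1.1380472095059846
top
L flat top X [-0.0105  0.0213  0.0527] Y [-0.0623 -0.0548 -0.0476]
  yaw resid -0.00757478303799456
  toe X [-0.0695 -0.0584 -0.0403] 82
  all X [-0.069   0.0591]
R flat top X [-0.0186  0.0146  0.0481] Y [0.0483 0.0557 0.0635]
  yaw resid -0.0019942005466528894
  toe X [-0.0763 -0.0633 -0.0212] 106
  all X [-0.0753  0.0525]
base X [-0.0647  0.0641] Y [-0.0886  0.0904]
 groove Y [0.0569 0.0644 0.0718] 385
 groove Y [-0.0733 -0.0667 -0.0594] 356
scene
L flat top X [-0.0051  0.0318  0.0575] Y [-0.0639 -0.056  -0.0494]
  yaw resid 0.007074192185908107Traceback (most recent call last):
  File "<stdin>", line 12, in <module>
    return _quantile_unchecked(
        a, q, axis, out, overwrite_input, method, keepdims, weights)
    return _ureduce(a,
                    func=_quantile_ureduce_func,
    ...<5 lines>...
                    overwrite_input=overwrite_input,
                    method=method)
    r = func(a, **kwargs)
    result = _quantile(arr,
                       quantiles=q,
    ...<2 lines>...
                       out=out,
                       weights=wgt)
    slices_having_nans = np.isnan(arr[-1, ...])
                                  ~~~^^^^^^^^^
IndexError: index -1 is out of bounds for axis 0 with size 0
```

>>> play_rows(
  plan=[
    [1,0.03,0.05,0.01,-0.05],
    [1,0.06,0.09,0.02,-0.15],
    [1,0.08,0.13,0.03,-0.25],
    [1,0.11,0.17,0.04,-0.35],
    [1,0.13,0.22,0.04,-0.45],
    [1,0.16,0.26,0.04,-0.55],
    [1,0.19,0.31,0.04,-0.653],
    [1,0.217,0.35,0.04,-0.653],
    [1,0.217,0.4,0.04,-0.653],
    [1,0.217,0.45,0.04,-0.653],
  ],
  force=70,
)

```text
clock: 2.6
tcp_pos: [0.5007, -0.1749, 0.2536]
orientation: [1.369, 1.097, -1.368]
contact_force: [0.8, -0.2, -0.5]
grip_width: 0.085
```

>>> play_rows(
  plan=[
    [1,0,0.05,0,0],
    [1,0,0.1,0,0],
    [1,0,0.15,0,0],
    [1,0,0.2,0,0],
    [1,0,0.24,0,0],
    [1,0,0.265,0,0],
    [1,0,0.28,0,0],
    [1,0,0.28,0,0],
  ],
)

```text
clock: 3.4
tcp_pos: [0.4994, 0.1055, 0.2537]
orientation: [1.367, 1.1, -1.366]
contact_force: [0.1, -1.5, -0.2]
grip_width: 0.0854
```

Run:
```python
from h import *
print(r.get_obs()["joints"].round(2),jaw_yaw())
p,w,tl=wristpic("w1.png"); print(tool()[0])
m=(w[...,2]>.1455)&(w[...,2]<.16)
a=w[m]; print(m.sum(), cv2.minAreaRect((a[:,:2]*1000).astype(np.float32)), np.median(a[:,2]))
```

```text
[-0.07  0.18 -0.29  1.88  0.06  1.09 -2.17] -1.786603462703138
[0.49956445 0.10343103 0.25358017]
2208 ((500.12091064453125, 173.89205932617188), (130.13426208496094, 68.63148498535156), 80.56195068359375) 0.14788189697608212
```

View pics/w1.png

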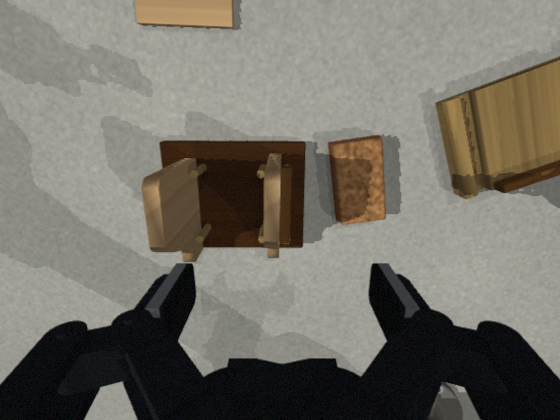

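The wrist view shows the left cheek at (272, 205) with its runner on the right face. The right cheek is at (170, 205), with its runner hidden on the left. I'll measure both precisely from this view.

```bash
cat >> h.py <<'E'
def cheekfit(w,reg,zlo=.1455,zhi=.152):
    """top flat strip: reg=(x0,x1,y0,y1); returns rect"""
    m=(w[...,2]>zlo)&(w[...,2]<zhi)&(w[...,0]>reg[0])&(w[...,0]<reg[1])&(w[...,1]>reg[2])&(w[...,1]<reg[3])
    a=w[m]; (c,s,an)=cv2.minAreaRect((a[:,:2]*1000).astype(np.float32))
    if s[0]<s[1]: an-=90
    an=(an+90)%180-90
    return len(a),np.round(c,1),np.round(s,1),round(an,2),np.median(a[:,2]).round(4)
def baseframe(w,c,yaw):
    d=w[...,:2]-np.array(c); return d@[np.cos(yaw),np.sin(yaw)], d@[-np.sin(yaw),np.cos(yaw)]
E
python3 - <<'E'
from h import *
p,w,tl=wristpic("w2.png"); print(tool()[0],jaw_yaw())
print(cheekfit(w,(.40,.6,.06,.17)),cheekfit(w,(.40,.6,.17,.3)))
print('rack',cheekfit(w,(.36,.62,.05,.31),.012,.024))
yaw=np.radians(-12.6)
X,Y=baseframe(w,(.4813,.1755),yaw); Z=w[...,2]
for nm,y0 in(('L',-.055),('R',.055)):
    s=(abs(Y-y0)<.012)&(abs(X)<.1)
    for lo,hi in((.055,.15),(.055,.07),(.1455,.152)):
        q=s&(Z>lo)&(Z<hi); print(nm,lo,np.percentile(X[q],[.5,99.5]).round(4),np.percentile(Y[q],[2,50,98]).round(4),q.sum())
o=tl[(w[...,2]>.1455)&(w[...,1]<.17)&(w[...,1]>.05)]; print('tool y,z of L top',np.percentile(o[:,1],[1,99]).round(4),np.percentile(o[:,2],[1,50,99]).round(4))
E
```

```text
[0.49970618 0.10209786 0.2535082 ] -1.7911120954336894
(1082, array([491. , 118.7]), array([14.8, 67.3]), -13.8, np.float64(0.1479)) (1119, array([508.8, 228.3]), array([16.1, 67.4]), -13.34, np.float64(0.148))
rack (9254, array([481.7, 177.6]), array([189.6, 149.3]), 77.49, np.float64(0.0179))
L 0.055 [-0.0669  0.0601] [-0.0667 -0.0556 -0.0459] 2054
L 0.055 [-0.0684  0.0602] [-0.0596 -0.0515 -0.045 ] 135
L 0.1455 [-0.0115  0.0544] [-0.0601 -0.0532 -0.0458] 1082
R 0.055 [-0.0731  0.0537] [0.0499 0.0508 0.0646] 4128
R 0.055 [-0.0765  0.0536] [0.0438 0.0508 0.0647] 569
R 0.1455 [-0.017   0.0482] [0.0502 0.0573 0.065 ] 1119
tool y,z of L top [-0.0201  0.0207] [-0.0695 -0.0154  0.0523]
```

>>> play_rows(
  plan=[
    [1,-0.003,0.01,-0.01,0],
    [1,-0.005,0.015,-0.04,0],
    [1,-0.005,0.015,-0.075,0],
    [1,-0.005,0.015,-0.105,0],
    [1,-0.005,0.015,-0.125,0],
    [1,-0.005,0.015,-0.136,0],
    [1,-0.005,0.015,-0.136,0],
    [1,-0.005,0.015,-0.136,0],
  ],
)

```text
clock: 4.3
tcp_pos: [0.4951, 0.1178, 0.118]
orientation: [1.371, 1.096, -1.369]
contact_force: [0.4, 0.7, 0.2]
grip_width: 0.0856
```

Run:
```python
from h import *
p,w,tl=wristpic("w3.png"); print(tool()[0],jaw_yaw(),tool()[2]["contact_force"])
X,Y=baseframe(w,(.4813,.1755),np.radians(-12.6))
m=(w[...,2]>.1455)&(w[...,2]<.152)&(abs(Y+.055)<.02)
print(m.sum(),np.percentile(X[m],[1,99]),np.percentile(Y[m],[2,50,98]),'tool z',np.percentile(tl[m][:,2],[2,50,98]),'tool y',np.percentile(tl[m][:,1],[1,99]))
```

```text
[0.49544189 0.11798925 0.11847881] -1.7913612106479446 [ 0.74820157 -0.87584218  0.21184974]
3487 [-0.00979932  0.054186  ] [-0.06086151 -0.05363671 -0.04630312] tool z [-0.00699446  0.00032045  0.00754116] tool y [-0.03585391  0.02813766]
```

View pics/w3.png

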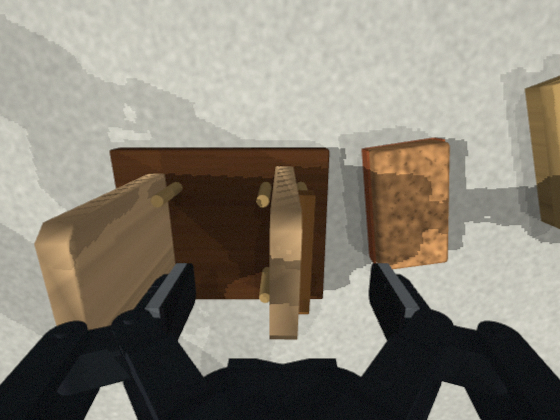

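>>> play_rows(
  plan=[
    [-1,0,0,0,0],
    [-1,0,0,0,0],
    [-1,0,0,0,0],
    [-1,0,0,0,0],
    [-1,0,0,0,0],
    [-1,0,0,0,0],
    [-1,0,0,0,0],
    [-1,0,0,0,0],
  ],
  force=70,
)

```text
clock: 5.15
tcp_pos: [0.4951, 0.1179, 0.1179]
orientation: [1.37, 1.096, -1.369]
contact_force: [0.6, -0.6, 5.8]
grip_width: 0.0128
```

>>> play_rows(
  plan=[
    [-1,0,0,0.003,0],
    [-1,0,0,0.01,0],
    [-1,0,0,0.022,0],
    [-1,0,0,0.037,0],
    [-1,0,0,0.052,0],
    [-1,0,0,0.067,0],
    [-1,0,0,0.08,0],
    [-1,0,0,0.088,0],
    [-1,0,0,0.09,0],
    [-1,0,0,0.09,0],
  ],
)

```text
clock: 6.15
tcp_pos: [0.4946, 0.1178, 0.2076]
orientation: [1.37, 1.097, -1.369]
contact_force: [0.1, 0.3, -2.5]
grip_width: 0.0131
```

Run:
```python
from h import *
p,w,tl=wristpic("w4.png"); print(tool()[0],jaw_yaw(),tool()[2]["contact_force"],tool()[2]["moment"])
X,Y=baseframe(w,(.4813,.1755),np.radians(-12.6))
m=(w[...,2]>.22)&(w[...,2]<.25)&(abs(Y+.055)<.02)&(tl[...,1]>-.06)&(tl[...,1]<.05)
a=tl[m]; m2=w[m][:,2]>np.median(w[m][:,2])-.02
print(m.sum(),np.percentile(X[m],[1,99]),np.percentile(Y[m],[2,50,98]),'tool z',np.percentile(a[:,2],[2,50,98]),'tool y',np.percentile(a[:,1],[1,99]))
# slope of top edge along cheek
for lo in np.arange(-.04,.04,.01):
    q=m&(tl[...,1]>lo)&(tl[...,1]<lo+.01)&(abs(tl[...,2])<.008)
    print(lo.round(3),q.sum(),np.median(w[q][:,2]).round(4) if q.any() else None)
```

```text
[0.49433947 0.11769018 0.20712313] -1.791004913462428 [ 0.14361309  0.13944147 -2.84618541] [-0.02878688 -0.04024504 -0.02210045]
4980 [-0.00982047  0.05977304] [-0.07000084 -0.05278374 -0.0374756 ] tool z [-0.01596664 -0.00065642  0.01655856] tool y [-0.03537667  0.03421503]
-0.04 233 0.2371
-0.03 455 0.2375
-0.02 453 0.2376
-0.01 489 0.2377
0.0 544 0.2377
0.01 685 0.2377
0.02 703 0.2372
0.03 515 0.2306
```

View pics/w4.png

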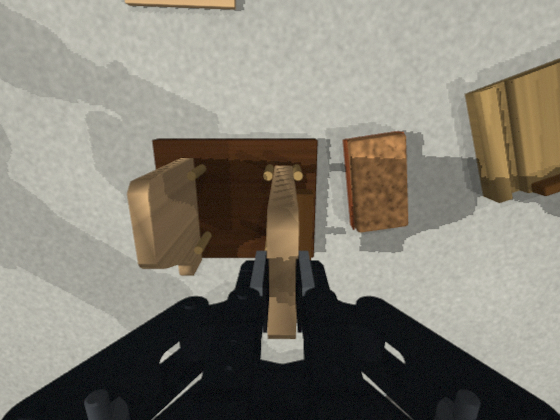

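>>> play_rows(
  plan=[
    [-1,0.001,-0.008,0,0.01],
    [-1,0.003,-0.026,0,0.03],
    [-1,0.005,-0.052,0,0.07],
    [-1,0.007,-0.084,0,0.12],
    [-1,0.009,-0.118,0,0.17],
    [-1,0.012,-0.152,0,0.22],
    [-1,0.015,-0.186,0,0.27],
    [-1,0.017,-0.216,0,0.31],
    [-1,0.019,-0.24,0,0.35],
    [-1,0.02,-0.252,0,0.36],
  ],
)

```text
clock: 7.2
tcp_pos: [0.5137, -0.1379, 0.2067]
orientation: [1.106, 1.272, -1.109]
contact_force: [0.1, -0.3, -2.1]
grip_width: 0.0129
```

>>> play_rows(
  plan=[
    [-1,0,-0.002,0,0],
    [-1,0,-0.002,0,0],
    [-1,0,-0.002,0,0],
  ],
)

```text
clock: 7.5
tcp_pos: [0.5145, -0.1351, 0.2072]
orientation: [1.105, 1.273, -1.105]
contact_force: [-0.1, 1.2, -1.7]
grip_width: 0.0131
```

```bash
cat >> h.py <<'E'
def basefit(w,c=(.4937,-.2062),yawd=8.05):
    m=(w[...,2]>.024)&(w[...,2]<.036)&(abs(w[...,0]-c[0])<.12)&(abs(w[...,1]-c[1])<.13)
    a=w[m]; R=cv2.minAreaRect((a[:,:2]*1000).astype(np.float32)); return len(a),np.round(R[0],1),np.round(R[1],1),round(R[2],2)
E
python3 - <<'E'
from h import *
p,w,tl=wristpic("w5.png"); print(tool()[0],np.degrees(jaw_yaw())+90,tool()[2]["contact_force"])
print(basefit(w))
X,Y=baseframe(w,(.4937,-.2062),np.radians(8.05));Z=w[...,2]
for sg in(1,-1):
    g=(abs(X)<.06)&(abs(Y-.065*sg)<.014)&(Z<.021)&(Z>.01); print(' groove Y',np.percentile(Y[g],[3,50,97]).round(4),g.sum())
g=(abs(X)<.08)&(abs(Y)<.1)&(Z>.024)&(Z<.036);print('X',np.percentile(X[g],[.5,99.5]),'Y',np.percentile(Y[g],[.5,99.5]))
p=r.grab_frame("top"); cv2.imwrite("pics/t5.png",p["pixels"]); W=world(p); print('top',basefit(W))
m=(W[...,2]>.225)&(W[...,2]<.245);
E
```

```text
[ 0.51460344 -0.13495928  0.20736959] 8.102439208000007 [ 0.68640595  0.81927943 -1.29687624]
(10508, array([ 493.5, -204.2]), array([130.4, 180.7]), 7.96)
 groove Y [0.0588 0.067  0.0752] 128
 groove Y [-0.0714 -0.066  -0.0591] 1120
X [-0.06031868  0.06509656] Y [-0.08711239  0.09168853]
top (431, array([ 475.7, -147.3]), array([110.2,  62. ]), 9.28)
```

View pics/w5.png

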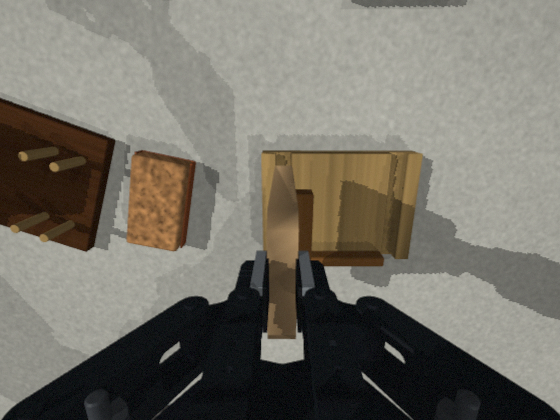

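View pics/t5.png

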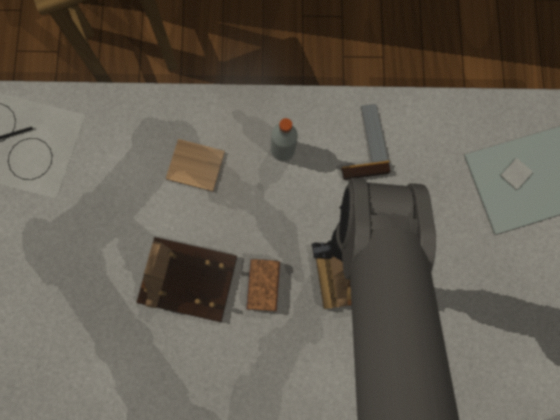

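>>> play_rows(
  plan=[
    [-1,-0.001,-0.001,-0.01,0],
    [-1,-0.001,-0.001,-0.03,0],
    [-1,-0.001,-0.001,-0.047,0],
    [-1,-0.001,-0.001,-0.059,0],
    [-1,-0.001,-0.001,-0.066,0],
    [-1,-0.001,-0.001,-0.07,0],
    [-1,-0.001,-0.001,-0.07,0],
  ],
)

```text
clock: 8.3
tcp_pos: [0.5136, -0.1371, 0.1373]
orientation: [1.105, 1.272, -1.106]
contact_force: [-0.0, -0.5, -1.8]
grip_width: 0.0132
```

Run:
```python
from h import *
p,w,tl=wristpic("w6.png"); t=tool()[0];print(t,np.degrees(jaw_yaw())+90,tool()[2]["contact_force"])
print(basefit(w))
X,Y=baseframe(w,(.4935,-.2042),np.radians(8.0));Z=w[...,2]
m=(abs(Y-.065)<.02)&(Z>.155)&(Z<.175); print('cheek Y top',np.percentile(Y[m],[2,50,98]),'X',np.percentile(X[m],[1,99]))
for xs in ((-.06,0),(0,.03),(.03,.062)):
  g=(X>xs[0])&(X<xs[1])&(abs(Y-.065)<.02)&(Z<.021)&(Z>.01); 
  print(xs,' groove Y',np.percentile(Y[g],[3,50,97]).round(4) if g.any() else 0,g.sum())
cv2.imwrite("pics/w6c.png",cv2.resize(p["pixels"][100:360,180:430],None,fx=2.3,fy=2.3))
```

```text
[ 0.51396326 -0.1371585   0.1377729 ] 8.012881067325736 [ 0.85068294 -0.34294799 -2.4269696 ]
(15696, array([ 493.4, -204.4]), array([130.7, 180.9]), 8.01)
cheek Y top [0.04833258 0.0644956  0.08095095] X [-0.00588719  0.06358219]
(-0.06, 0)  groove Y 0 0
(0, 0.03)  groove Y 0 0
(0.03, 0.062)  groove Y [0.057  0.0712 0.0737] 46
```

View pics/w6c.png

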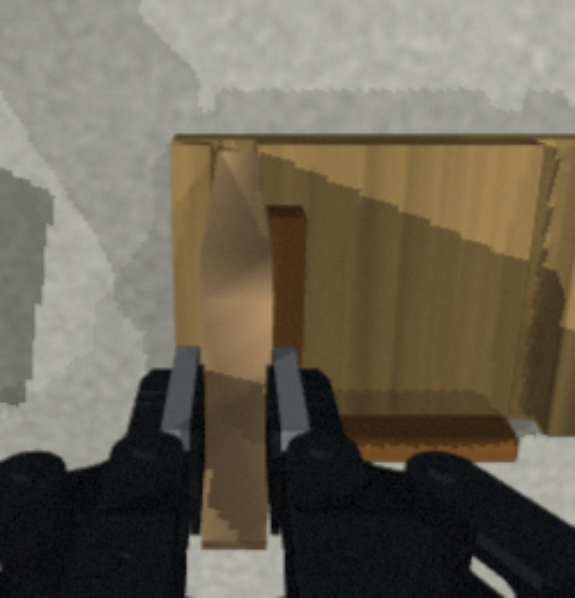

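>>> play_rows(
  plan=[
    [-1,0,0.001,-0.003,0],
    [-1,0,0.001,-0.006,0],
    [-1,0,0.001,-0.009,0],
    [-1,0,0.001,-0.012,0],
    [-1,0,0.001,-0.015,0],
    [-1,0,0.001,-0.015,0],
  ],
)

```text
clock: 8.95
tcp_pos: [0.5133, -0.1361, 0.122]
orientation: [1.105, 1.273, -1.106]
contact_force: [0.0, 0.2, -1.7]
grip_width: 0.013
```

>>> play_rows(
  plan=[
    [-1,0,0,-0.002,0],
    [-1,0,0,-0.004,0],
    [-1,0,0,-0.005,0],
    [-1,0,0,-0.006,0],
    [-1,0,0,-0.006,0],
    [-1,0,0,-0.006,0],
  ],
)

```text
clock: 9.55
tcp_pos: [0.5137, -0.1362, 0.1165]
orientation: [1.106, 1.272, -1.106]
contact_force: [-0.6, -0.2, -1.2]
grip_width: 0.0129
```

>>> play_rows(
  plan=[
    [-1,0,0,-0.001,0],
    [-1,0,0,-0.002,0],
    [-1,0,0,-0.002,0],
    [-1,0,0,-0.002,0],
  ],
)

```text
clock: 9.95
tcp_pos: [0.5143, -0.1365, 0.1159]
orientation: [1.106, 1.27, -1.105]
contact_force: [-2.1, 0.5, 9.8]
grip_width: 0.0126
```

Run:
```python
from h import *
p,w,tl=wristpic("w7.png"); t=tool()[0];print(t,np.degrees(jaw_yaw())+90,tool()[2]["contact_force"])
print(basefit(w))
b=basefit(w); X,Y=baseframe(w,np.array(b[1])/1000,np.radians(b[3]));Z=w[...,2]
m=(abs(Y-.065)<.012)&(Z>.139)&(Z<.155)&(tl[...,0]>-.034)&(tl[...,0]<-.02); print('cheek Y top',np.percentile(Y[m],[2,50,98]),'X',np.percentile(X[m],[1,99]),np.median(Z[m]))
g=(abs(Y-.065)<.004)&(Z>.06)&(Z<.2);print('back X',np.percentile(X[g],[.5,99.5]))
cv2.imwrite("pics/w7c.png",cv2.resize(p["pixels"][100:360,180:430],None,fx=2.3,fy=2.3))
```

```text
[ 0.51429487 -0.13649351  0.11590726] 7.9909085891423075 [-3.19526847 -0.18597782  9.25796326]
(17966, array([ 493.7, -204.4]), array([130.1, 180.6]), 7.91)
cheek Y top [0.0564361  0.06534787 0.07333198] X [-0.00551802  0.06268371] 0.14578867333877119
back X [-0.00620449  0.06431323]
```

View pics/w7c.png

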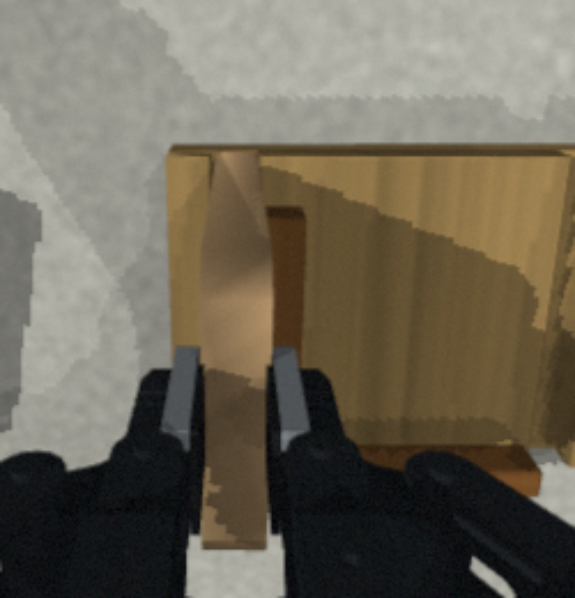

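Seated: the top edge is at 145.8 mm (146 expected) and the back is flush. Releasing now.

>>> play_rows(
  plan=[
    [-0.4,0,0,0.001,0],
    [0.2,0,0,0.001,0],
    [1,0,0,0.001,0],
    [1,0,0,0.001,0],
    [1,0,0,0.003,0],
    [1,0,0,0.015,0],
    [1,0,0,0.045,0],
    [1,0,0,0.09,0],
    [1,0,0,0.12,0],
    [1,0,0.01,0.13,0],
  ],
)

```text
clock: 11.0
tcp_pos: [0.5156, -0.1276, 0.2491]
orientation: [1.109, 1.264, -1.104]
contact_force: [0.8, -0.2, 0.3]
grip_width: 0.0857
```

>>> play_rows(
  plan=[
    [1,0,0.045,0.01,-0.06],
    [1,0,0.09,0.02,-0.12],
    [1,0,0.135,0.02,-0.18],
    [1,0,0.18,0.02,-0.24],
    [1,0,0.225,0.02,-0.3],
    [1,0,0.27,0.02,-0.36],
    [1,0,0.305,0.02,-0.36],
    [1,0,0.335,0.02,-0.36],
    [1,0,0.35,0.02,-0.36],
    [1,0,0.35,0.02,-0.36],
  ],
)

```text
clock: 12.0
tcp_pos: [0.5127, 0.226, 0.2643]
orientation: [1.367, 1.1, -1.367]
contact_force: [-0.5, -0.5, -0.5]
grip_width: 0.0855
```

Run:
```python
from h import *
p,w,tl=wristpic("w8.png"); t=tool()[0];print(t,np.degrees(jaw_yaw())+90,r.get_obs()["joints"].round(2))
print(cheekfit(w,(.40,.6,.17,.3)))
X,Y=baseframe(w,(.4813,.1755),np.radians(-12.6)); Z=w[...,2]
s=(abs(Y-.055)<.012)&(abs(X)<.1)
for lo,hi in((.055,.15),(.055,.07),(.1455,.152)):
    q=s&(Z>lo)&(Z<hi); print(lo,np.percentile(X[q],[.5,99.5]).round(4),np.percentile(Y[q],[2,50,98]).round(4),q.sum())
p=r.grab_frame("top"); cv2.imwrite("pics/t8.png",cv2.resize(p["pixels"][150:350,100:450],None,fx=2.2,fy=2.2)); W=world(p); print('top',basefit(W))
print(cheekfit(W,(.42,.6,-.2,-.1),.1435,.15))
X,Y=baseframe(W,(.4937,-.2062),np.radians(8.05));Z=W[...,2]
s=(abs(Y-.065)<.010)&(Z>.05)&(Z<.16); print('L X',np.percentile(X[s],[.5,99.5]))
s&=Z>.143; print('L Y',np.percentile(Y[s],[2,50,98]))
```

```text
[0.51329054 0.2237016  0.26417629] -12.548027964633036 [-0.21  0.27 -0.38  1.75  0.11  1.14 -2.41]
(998, array([508.6, 228.3]), array([14.3, 67.6]), -12.86, np.float64(0.1479))
0.055 [-0.0739  0.0536] [0.0459 0.0579 0.0647] 1484
0.055 [-0.0746  0.0536] [0.0439 0.0568 0.0647] 187
0.1455 [-0.0173  0.0479] [0.0505 0.0579 0.0647] 998
top (3227, array([ 493.4, -205.8]), array([130.1, 181.4]), 8.02)
(239, array([ 509.9, -138. ]), array([72.5, 15.4]), 7.3, np.float64(0.146))
L X [-0.06425731  0.06372489]
L Y [0.05810619 0.06532993 0.07274015]
```

View pics/t8.png

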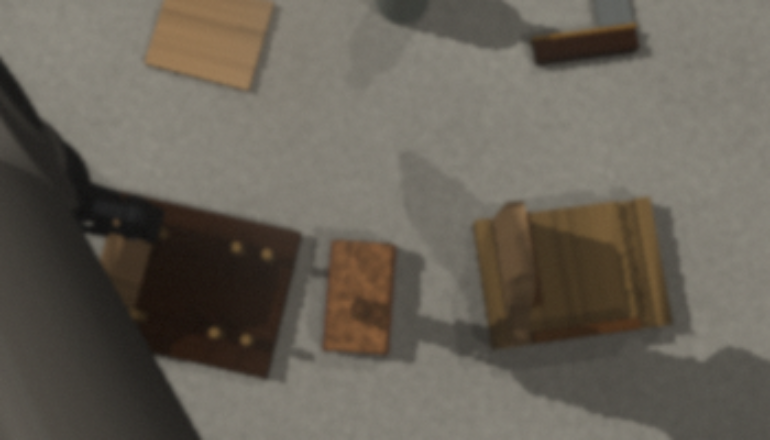

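View pics/w8.png

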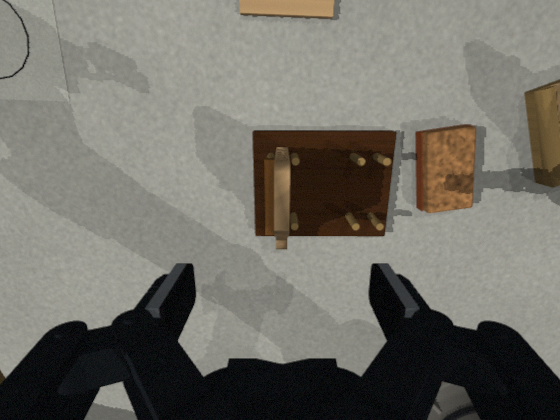

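>>> play_rows(
  plan=[
    [1,-0.001,0.003,-0.02,0],
    [1,-0.001,0.003,-0.055,0],
    [1,-0.001,0.003,-0.09,0],
    [1,-0.001,0.003,-0.12,0],
    [1,-0.001,0.003,-0.138,0],
    [1,-0.001,0.003,-0.146,0],
    [1,-0.001,0.003,-0.146,0],
    [1,-0.001,0.003,-0.146,0],
  ],
)

```text
clock: 12.9
tcp_pos: [0.5136, 0.2262, 0.1195]
orientation: [1.371, 1.095, -1.369]
contact_force: [-0.3, 0.5, 0.3]
grip_width: 0.0851
```

Run:
```python
from h import *
p,w,tl=wristpic("w9.png"); print(tool()[0],np.degrees(jaw_yaw())+90,tool()[2]["contact_force"])
X,Y=baseframe(w,(.4813,.1755),np.radians(-12.6))
m=(w[...,2]>.1455)&(w[...,2]<.152)&(abs(Y-.055)<.02)
print(m.sum(),np.percentile(X[m],[1,99]),np.percentile(Y[m],[2,50,98]),'tool z',np.percentile(tl[m][:,2],[2,50,98]),'tool y',np.percentile(tl[m][:,1],[1,99]))
```

```text
[0.51367056 0.22665557 0.11981274] -12.672947369586538 [-0.42567469  0.38641058 -0.69438938]
3408 [-0.01674037  0.04749933] [0.05038106 0.05764797 0.06474315] tool z [-0.00821326 -0.0011305   0.00619185] tool y [-0.03711565  0.02711761]
```

>>> play_rows(
  plan=[
    [1,-0.001,0.001,-0.001,0],
    [1,-0.001,0.001,-0.001,0],
    [-1,-0.001,0.001,-0.001,0],
    [-1,-0.001,0.001,-0.001,0],
    [-1,-0.001,0.001,-0.001,0],
    [-1,-0.001,0.001,-0.001,0],
    [-1,-0.001,0.001,-0.001,0],
    [-1,-0.001,0.001,-0.001,0],
    [-1,-0.001,0.001,-0.001,0],
    [-1,-0.001,0.001,-0.001,0],
  ],
  force=70,
)

```text
clock: 13.95
tcp_pos: [0.512, 0.2279, 0.1178]
orientation: [1.37, 1.097, -1.369]
contact_force: [1.3, 0.3, 2.3]
grip_width: 0.0131
```

>>> play_rows(
  plan=[
    [-1,0,0,0.003,0],
    [-1,0,0,0.01,0],
    [-1,0,0,0.024,0],
    [-1,0,0,0.042,0],
    [-1,0,0,0.064,0],
    [-1,0,0,0.088,0],
    [-1,0,0,0.112,0],
    [-1,0,0,0.134,0],
    [-1,0,0,0.152,0],
    [-1,0,0,0.165,0],
  ],
)

```text
clock: 14.95
tcp_pos: [0.5118, 0.2281, 0.2849]
orientation: [1.371, 1.096, -1.367]
contact_force: [0.5, -1.0, -2.1]
grip_width: 0.0131
```

>>> play_rows(
  plan=[
    [-1,0,0,0.007,0],
    [-1,0,0,0.01,0],
    [-1,0,0,0.01,0],
  ],
)

```text
clock: 15.25
tcp_pos: [0.5115, 0.2277, 0.2923]
orientation: [1.369, 1.097, -1.37]
contact_force: [-0.3, -0.6, -0.7]
grip_width: 0.0129
```

Run:
```python
from h import *
p,w,tl=wristpic("w10.png"); t=tool()[0]; print(t,np.degrees(jaw_yaw())+90,tool()[2]["contact_force"],r.get_obs()["joints"].round(2))
m=(tl[...,0]<-.02)&(tl[...,0]>-.045)&(abs(tl[...,1])<.045)&(abs(tl[...,2])<.0075)
for lo in np.arange(-.04,.04,.01):
    q=m&(tl[...,1]>lo)&(tl[...,1]<lo+.01); print(lo.round(3),q.sum(),(np.median(w[q][:,2])-t[2]).round(4) if q.any() else None)
print(np.percentile(tl[m][:,1],[1,99]))
```

```text
[0.51131401 0.2276299  0.2918392 ] -12.614551330453224 [-0.98326512  0.212285   -2.04693821] [-0.21  0.25 -0.38  1.72  0.1   1.2  -2.41]
-0.04 177 0.0302
-0.03 428 0.0306
-0.02 452 0.0307
-0.01 507 0.0307
0.0 560 0.0308
0.01 654 0.0307
0.02 653 0.0304
0.03 446 0.025
[-0.03420859  0.03500389]
```

View pics/w10.png

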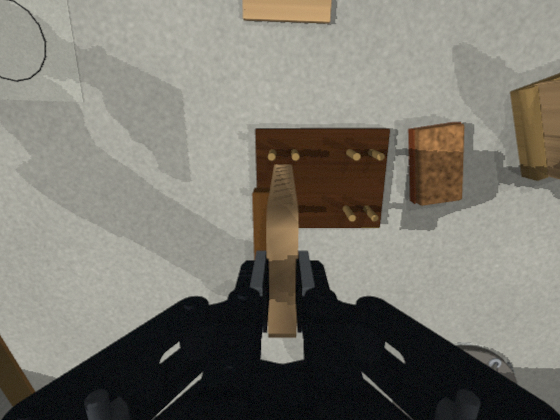

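>>> play_rows(
  plan=[
    [-1,0,-0.008,0,0.01],
    [-1,0.001,-0.026,0,0.03],
    [-1,0.002,-0.05,0,0.06],
    [-1,0.004,-0.08,0,0.09],
    [-1,0.006,-0.11,0,0.12],
    [-1,0.008,-0.14,0,0.15],
    [-1,0.01,-0.17,0,0.18],
    [-1,0.012,-0.2,0,0.21],
    [-1,0.013,-0.23,0,0.24],
    [-1,0.014,-0.26,0,0.27],
  ],
)

```text
clock: 16.3
tcp_pos: [0.525, -0.0341, 0.2918]
orientation: [1.171, 1.234, -1.173]
contact_force: [0.6, 0.4, -1.6]
grip_width: 0.013
```

>>> play_rows(
  plan=[
    [-1,0.001,-0.03,0,0.02],
    [-1,0.002,-0.06,0,0.04],
    [-1,0.003,-0.09,0,0.06],
    [-1,0.004,-0.12,0,0.07],
    [-1,0.005,-0.15,0,0.08],
    [-1,0.006,-0.18,0,0.09],
    [-1,0.0065,-0.205,0,0.09],
    [-1,0.0065,-0.223,0,0.09],
    [-1,0.0065,-0.232,0,0.09],
    [-1,0.0065,-0.232,0,0.09],
  ],
)

```text
clock: 17.3
tcp_pos: [0.5313, -0.2656, 0.2918]
orientation: [1.107, 1.272, -1.108]
contact_force: [0.1, 0.0, -1.4]
grip_width: 0.0132
```

Run:
```python
from h import *
p,w,tl=wristpic("w11.png"); print(tool()[0],np.degrees(jaw_yaw())+90,tool()[2]["contact_force"])
print(basefit(w))
X,Y=baseframe(w,(.4935,-.2043),np.radians(8.0));Z=w[...,2]
m=(abs(Y-.065)<.02)&(Z>.143)&(Z<.152); print('L top',np.percentile(Y[m],[2,50,98]),np.percentile(X[m],[1,99]))
g=(abs(X)<.06)&(abs(Y+.065)<.014)&(Z<.021)&(Z>.01); print(' groove Y',np.percentile(Y[g],[3,50,97]).round(4),g.sum())
```

```text
[ 0.53176654 -0.26405879  0.29199021] 7.984183653734917 [ 0.38222121  1.1484528  -1.27358094]
(6080, array([ 493.7, -203.3]), array([129.5, 180.6]), 7.93)
L top [0.0568391  0.06391828 0.07176062] [-0.00567732  0.05958289]
 groove Y [-0.0726 -0.0653 -0.0567] 203
```

View pics/w11.png

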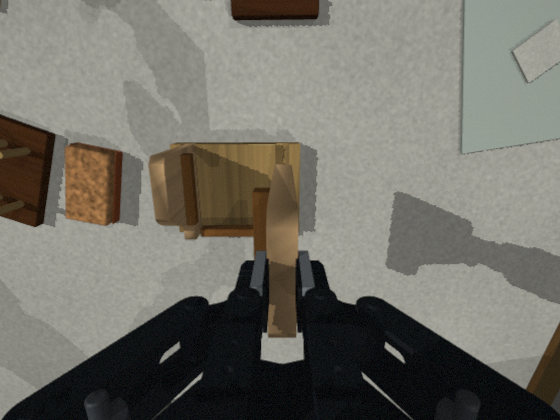

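>>> play_rows(
  plan=[
    [-1,0,-0.0005,-0.01,0],
    [-1,0,-0.0005,-0.03,0],
    [-1,0,-0.0005,-0.055,0],
    [-1,0,-0.0005,-0.08,0],
    [-1,0,-0.0005,-0.105,0],
    [-1,0,-0.0005,-0.127,0],
    [-1,0,-0.0005,-0.142,0],
    [-1,0,-0.0005,-0.151,0],
    [-1,0,-0.0005,-0.154,0],
    [-1,0,-0.0005,-0.154,0],
  ],
)

```text
clock: 18.35
tcp_pos: [0.5325, -0.2646, 0.1387]
orientation: [1.106, 1.272, -1.105]
contact_force: [0.1, -0.6, -1.0]
grip_width: 0.013
```

Run:
```python
from h import *
p,w,tl=wristpic("w12.png"); t=tool()[0];print(t,np.degrees(jaw_yaw())+90,tool()[2]["contact_force"])
b=basefit(w); print(b); X,Y=baseframe(w,np.array(b[1])/1000,np.radians(b[3]));Z=w[...,2]
d=t[:2]-np.array(b[1])/1000; y=np.radians(b[3]); print('tcp in base',d@[np.cos(y),np.sin(y)],d@[-np.sin(y),np.cos(y)])
m=(tl[...,0]<-.02)&(tl[...,0]>-.034)&(abs(tl[...,1])<.045)&(abs(tl[...,2])<.012); print('cheek Y top',np.percentile(Y[m],[2,50,98]),'X',np.percentile(X[m],[1,99]))
cv2.imwrite("pics/w12c.png",cv2.resize(p["pixels"][100:360,180:430],None,fx=2.3,fy=2.3))
```

```text
[ 0.53272616 -0.26475051  0.13922604] 8.018908635618573 [-0.30536296 -0.95241296 -0.63713747]
(13515, array([ 496.2, -203.6]), array([125.1, 180.4]), 8.11)
tcp in base 0.027534112060482445 -0.06569183826349732
cheek Y top [-0.07416864 -0.0650371  -0.05682742] X [-0.00696436  0.06242282]
```

View pics/w12c.png

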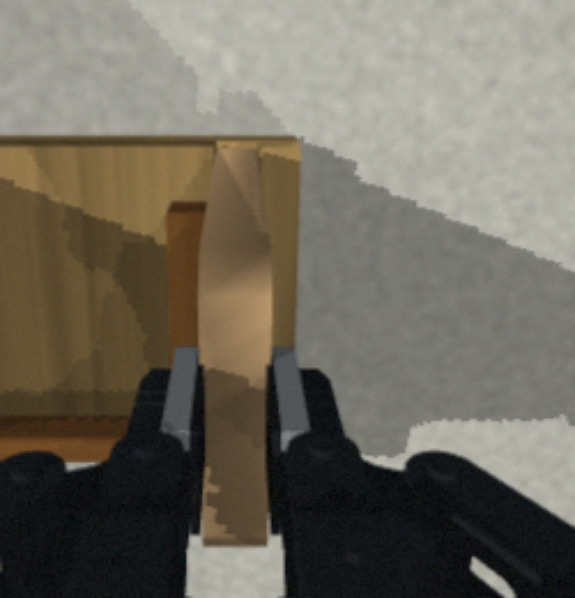

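>>> play_rows(
  plan=[
    [-1,0,0,-0.003,0],
    [-1,0,0,-0.006,0],
    [-1,0,0,-0.009,0],
    [-1,0,0,-0.012,0],
    [-1,0,0,-0.015,0],
    [-1,0,0,-0.017,0],
    [-1,0,0,-0.017,0],
  ],
)

```text
clock: 19.1
tcp_pos: [0.5319, -0.2646, 0.1211]
orientation: [1.106, 1.273, -1.106]
contact_force: [-0.1, -0.2, -1.8]
grip_width: 0.0128
```

>>> play_rows(
  plan=[
    [-1,0,0,-0.002,0],
    [-1,0,0,-0.003,0],
    [-1,0,0,-0.004,0],
    [-1,0,0,-0.005,0],
    [-1,0,0,-0.005,0],
    [-1,0,0,-0.005,0],
  ],
)

```text
clock: 19.7
tcp_pos: [0.5321, -0.2647, 0.1165]
orientation: [1.106, 1.272, -1.106]
contact_force: [-0.3, -0.0, -2.0]
grip_width: 0.013
```

>>> play_rows(
  plan=[
    [-1,0,0,-0.001,0],
    [-1,0,0,-0.002,0],
    [-1,0,0,-0.002,0],
    [-1,0,0,-0.002,0],
  ],
)

```text
clock: 20.1
tcp_pos: [0.5326, -0.2651, 0.1157]
orientation: [1.106, 1.271, -1.105]
contact_force: [-2.3, -0.1, 6.7]
grip_width: 0.0128
```

Floor contact at the expected height. I'll release and go up.

>>> play_rows(
  plan=[
    [-0.4,0,0,0.001,0],
    [0.2,0,0,0.001,0],
    [1,0,0,0.001,0],
    [1,0,0,0.001,0],
    [1,0,0,0.003,0],
    [1,0,0,0.015,0],
    [1,0,0,0.045,0],
    [1,0,0,0.09,0],
    [1,0,0,0.13,0],
    [1,0,0,0.15,0],
  ],
)

```text
clock: 21.1
tcp_pos: [0.5338, -0.2653, 0.2698]
orientation: [1.106, 1.266, -1.103]
contact_force: [0.5, 0.1, -0.7]
grip_width: 0.0853
```

>>> play_rows(
  plan=[
    [1,-0.02,-0.03,0,0],
    [1,-0.04,-0.07,0,0],
    [1,-0.06,-0.11,0,0],
    [1,-0.08,-0.15,0,0],
    [1,-0.1,-0.19,0,0],
    [1,-0.12,-0.23,0,0],
    [1,-0.13,-0.26,0,0],
    [1,-0.14,-0.29,0,0],
    [1,-0.14,-0.3,0,0],
    [1,-0.14,-0.3,0,0],
  ],
)

```text
clock: 22.1
tcp_pos: [0.3915, -0.5659, 0.2649]
orientation: [1.107, 1.271, -1.107]
contact_force: [0.4, 0.8, 0.5]
grip_width: 0.0858
```

Run:
```python
from h import *
print(tool()[0])
for n in ("top","scene"):
    p=r.grab_frame(n); i=p["pixels"]; c=i[150:350,200:450] if n=="top" else i[120:300,110:400]
    cv2.imwrite(f"pics/{n}13.png",cv2.resize(c,None,fx=2.5,fy=2.5)); W=world(p)
    b=basefit(W); print(n,b)
    X,Y=baseframe(W,np.array(b[1])/1000,np.radians(8.03));Z=W[...,2]
    for sg,nm in((1,'L'),(-1,'R')):
        s=(abs(Y-.065*sg)<.011)&(Z>.05)&(Z<.16)&(abs(X)<.09); t=s&(Z>.143); print(nm,'X',np.percentile(X[s],[.5,99.5]).round(4),'Y',np.percentile(Y[t],[2,50,98]).round(4),'z',np.median(Z[t]).round(4),t.sum())
        u=s&(Z<.066)&(X<-.04); print('   toe Y',np.percentile(Y[u],[2,50,98]).round(4) if u.any() else 0, np.median(Z[u]) if u.any() else 0,u.sum())
    if n=="top":
        for l in ["shelf_board","glue","sanding_block","try_square"]:
            q=r.pinpoint(p,l)[:1]
            if q: c_,ro=q[0]["position"]; print(l,round(q[0]["conf"],2),int(c_*560),int(ro*420))
```

```text
[ 0.39150517 -0.5658985   0.26485012]
top (2864, array([ 493.6, -205.7]), array([130.3, 181.3]), 8.02)
L X [-0.0642  0.0634] Y [0.0573 0.0648 0.0722] z 0.1462 255
   toe Y [0.0582 0.0659 0.0727] 0.061359526969642066 75
R X [-0.063   0.0649] Y [-0.073  -0.0654 -0.0579] z 0.146 254
   toe Y [-0.0731 -0.0638 -0.0571] 0.06033447820422956 90
shelf_board 0.81 197 161
glue 0.63 284 147
sanding_block 0.8 264 286
try_square 0.61 361 169
scene (1409, array([ 496.8, -206.7]), array([134.7, 181. ]), 7.8)
L X [-0.0265  0.0654] Y [0.0567 0.0637 0.0713] z 0.1449 71
   toe Y 0 0 0
R X [-0.0561  0.0683] Y [-0.0726 -0.0651 -0.0583] z 0.1448 67
   toe Y [-0.0729 -0.0726 -0.0714] 0.05972291136533794 4
```

View pics/top13.png

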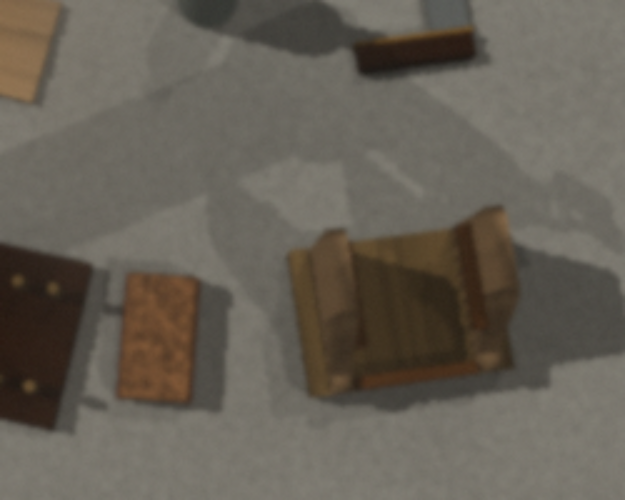

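View pics/scene13.png

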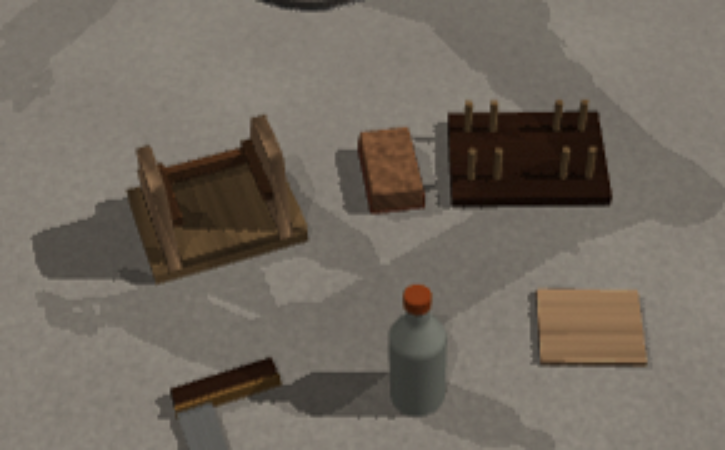

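Both cheeks stand in their grooves with toes at the lip and runners facing inwards. The other items haven't moved. Handing in.

```bash
python3 -c "
from bench import r
print(r.hand_in())"
```

```text
the job is handed in; nothing more can be done
None
```

I fitted both cheeks in their own grooves, with the runners facing inwards and the toes at the lip, and handed the job in at about 22 s. I lowered each one gripped until the wrist force showed it was on the groove floor, then released it and moved the arm clear.

- **Height:** in the last top-camera check both top edges were at 146 mm, which is the value for fully down.
- **Flush:** each cheek was flush front and back to about 1 mm.
- **Centred:** each top edge was within about 0.5 mm of its groove's centre line, and the toes within about 1 mm, so neither leans noticeably.
- **Bystanders:** the glue bottle, shelf board, sanding block and try square showed in the same places as at the start, within the networks' few-pixel scatter.

**Disagreements:** the scene camera read up to about 3 mm differently from the top camera, and it saw too little of the toes to confirm them. The wrist and top cameras also differed by about 2 mm in y. I used positions measured relative to the base, so this offset mostly cancels. `hand_in()` gave no verdict.

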